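# Close the analyser's sample well

### The arm

A 6-joint arm with a two-finger parallel gripper is mounted at the origin on the work surface. World frame = base frame: x ahead of the robot, y to its left, z up, the work surface at z = 0. Lengths are in m, angles in degrees, forces in N, time in s.
With the tool pointing down it reaches from about 0.4 to 0.825 m from the base axis. Payload 7 kg.
Tool frame: the origin (TCP) lies between the finger pads; the fingertips stand 19 mm ahead of it and the grasp point (between the pads) is the TCP; x points along the fingers, y is the direction in which the jaws open and shut, and the axes are right-handed (so a half turn about x gives the same grasp; the last joint's range is limited). The gripper opens to 88 mm and grips with 3 to 60 N. Pads are 19 mm wide; open, the fingers measure 130 mm over their backs; the gripper's body (78 mm by 193 mm) begins 47 mm behind the grasp point.
Start: joints at [-47.722, 20.546, 0.682, 0, -70.136, -16.507], TCP at [0.293, -0.608, 0.246] pointing down, gripper open.
Joint ranges: [-176.03, 176.03], [-82.01, 121.73], [-58.28, 71.71], [-173.87, 95.51], [-174.79, -0.11], [-173.66, 173.66]. Speed limits (degrees/s): [136.94, 136.94, 172.46, 180, 180, 180].

### API

Orientations are given as [roll, pitch, yaw] about the fixed x, y, z axes, in that order (R = Rz(yaw) Ry(pitch) Rx(roll)).
In Python, from plant import * gives the robot as it stands.
- The arm moves only by the tool step_arm, never from a script. Its argument "steps" is a list of rows, each a list of 2 entries, a list of its own where there are three numbers: the shift along the tool's x, y, z in units of 0.02 m (1.0 is 0.02 m), then the turn about the tool's x in units of 6 degrees (1.0 is 6 degrees). A call has 1 to 20 rows; each row shifts and turns the commanded pose from where the row before left it, along the tool's axes as they then stand; what a row does not reach is not made up. A row lasts 1/12 s, in which the tool goes at most 41.7 mm and 7.16 degrees, less where a joint would pass 70% of its speed; a pose out of reach is approached as far as the arm can. A call with a number of a shift or a turn outside -1 to 1 is refused whole. A call with a gripper value outside its range is refused whole. "fingers" is the closure, from 0 (fully open) to 1 (shut), set as the call begins (left out, the last holds). The fingers move at their own pace and stop on an object; "grip_force" is the grip in N (left out, the last holds). Time passes only in rows, so rows that do not move let the fingers close. It gives the time, the measured TCP pose, the force and the opening at its end, in the units of the state.
- get_state(): the state, without advancing time (a new reading comes with each control period).
- capture(name): name is "scene" or "side" or "wrist"; returns the picture (420x560x3 uint8, blue, green, red); there is no depth.
- camera_model(name): a dict with "intrinsics" (3x3 intrinsics, pixels), "rvec" (rotation vector, rad) and "tvec" (3), from world to camera coordinates, as OpenCV has them. Camera axes: x right, y down, z forward; pixel columns grow to the right and rows downward; lengths in m; the calibration is good to about 2 mm. A picture is of the moment at which its call begins: read the wrist's pose just before it. camera_model takes no time and is no camera call; for the wrist camera it gives the pose at the moment of the call.
- close_job(): hands the job in, once; it reports no verdict.
The state is a dict: "time_s": time; "joints": joint angles; "qd": joint speeds; "joint_torque": joint torques, N m; "tcp_pos": TCP position; "eef_rot": TCP orientation; "contact_force": force on the tool from outside, world axes, zero at the start; "moment": the same for the moment, N m; "gripper_width": finger opening in m.
Only numpy, scipy, OpenCV 4.12 (cv2) and the standard library are available. Lean on these libraries where they do the work, as an engineer would, in place of code of your own. Each camera call takes 0.05 s, during which the arm holds its last target.

### The job

Get the bench analyser ready to measure: push the upright orange inner flap down until it lies flat over the sample well, and only then push the blue cover over until it is fully shut on top of it, without slamming it. Push both with the fingertips on their outer sides only, never touching their black inner linings, and leave the sample cups and everything else on the bench where they stand.

Things in the scene. Friction and masses are not known exactly. Their poses are not given: they have to be found in the camera images.
- analyser: White bench analyser, heavy, does not move. Origin on the bench under the centre of its open sample well; in its own axes (x away from its front with the two round buttons, y to its left, z up) the housing reaches x -85 to 165 mm, y -90 to 90 mm, top at z 85 mm. The well is open upwards, x -60 to 60, y -70 to 70 mm, floor at z 24 mm.
- flap_hinge (a point): Middle of the flap's hinge axis, at x 0, y -68, z 70 mm in the analyser's axes. The hinge runs along the analyser's x axis. This point's axes are the analyser's.
- flap (a joint): Angle of the orange inner flap, rad: 0 flat over the well (pointing to the analyser's +y, upper face at z 73 mm), 1.57 standing upright; stops at 0 and 1.75. Starts at 1.3 to 1.6. Stiff friction hinge: it stays where it is left, and moves with about 0.7 to 2.5 N at 85 mm from the hinge. It folds down towards the analyser's +y.
- flap_edge (a point): Middle of the flap's free edge, on its outer face: 120 mm from the hinge. The flap is a plate 120 mm long from the hinge, 112 mm wide along x, 5 mm thick, with a thin black lining (not to be touched) on its inner side; its outer face (facing -y when upright, up when flat) is 3 mm from the parallel plane through the hinge axis.
- cover_hinge (a point): Middle of the cover's hinge axis, at x 0, y 92, z 89 mm in the analyser's axes. The hinge runs along the analyser's x axis. This point's axes are the analyser's.
- cover (a joint): Angle of the blue outer cover, rad: 0 shut (flat on the housing, pointing to the analyser's -y, outer face at z 96.5 mm), 1.57 upright, more than that leaning back away from the well; stops at 0 and 2.15. Starts at 1.7 to 2.05. Stiff friction hinge: it stays where it is left, and moves with about 1 to 5 N at 140 mm from the hinge. It closes towards the analyser's -y.
- cover_edge (a point): Middle of the cover's free edge, on its outer face: 170 mm from the hinge. The cover is a plate 170 mm long from the hinge, 150 mm wide along x, 10 mm thick, no handle, with a thin black lining (not to be touched) on its inner side; its outer face (facing +y when upright, up when shut) is 7.5 mm from the parallel plane through the hinge axis.
- cup0_mid (a point): Centre of a loose steel sample cup, diameter 26, height 30 mm, standing in the well (bystander).
- cup1_mid (a point): Centre of a second, equal steel cup in the well (bystander).
- vial_mid (a point): Centre of a loose clear vial with blue cap, diameter 28, height 50 mm, standing on the analyser's top behind the well (bystander).
- jar_mid (a point): Centre of a loose amber jar with white cap and blank paper label, diameter 48, height 65 mm, standing before the analyser's front (bystander).
- reagent_mid (a point): Centre of an amber bottle with red cap, diameter 60, height 130 mm (bystander).
- beaker_mid (a point): Centre of an open glass beaker, diameter 70, height 85 mm (bystander).
- can_mid (a point): Centre of an aluminium can with a blank paper label, diameter 56, height 100 mm (bystander).
- driver_grip (a point): Middle of the handle of a screwdriver, 160 mm long, lying on the bench (bystander).

How it is judged:
By the outcome, as a careful person would: the job done as asked, in the order asked, and still so for the second after the job is handed in, with the robot touching nothing.
It also fails if it takes over 53 s, if anything falls off the work surface, if the arm or the gripper's body presses on something with over 40 N, if the wrist force passes 120 N, or if a joint passes its speed limit or range.

## Working session

There is one attempt and no reset: what is moved stays moved. The work goes in short steps, Python scripts to look and compute and a tool call to move; the robot and the scene stay as the last step left them, time stands still between calls to the robot, and variables do not carry over. Pictures are saved under pics/ and viewed, and the job is handed in when it is done.

Besides the shell and the picture viewer there is one more tool, called after ">>>" by a JSON object that holds its "api" and its "payload", one argument or row to a line. step_arm: Moves the arm, as the interface text tells. Its arguments: {"type":"object","properties":{"steps":{"type":"array","items":{"type":"array"}},"fingers":{"type":"number"},"grip_force":{"type":"number"}},"required":["steps"]}

```bash
ls; mkdir -p pics
python3 - <<'E'
from plant import *
import cv2
print(get_state())
for n in("scene","side","wrist"):
    m=camera_model(n); print(n,m)
    cv2.imwrite(f"pics/a_{n}.png",capture(n))
E
```

```text
pics
{'time_s': 0.0, 'joints': array([-4.77217904e+01,  2.05891214e+01,  6.35250976e-01, -2.13571203e-02,
       -7.01352172e+01, -1.65069044e+01]), 'qd': array([-0.00646222,  0.0132161 ,  0.00401801, -0.07514151,  0.04376361,
        0.04241345]), 'joint_torque': array([ 6.34924309e-04, -5.82719564e+01,  2.93068618e+01,  6.99757889e+00,
        6.84404396e-03, -1.67775456e-04]), 'tcp_pos': array([ 0.29326993, -0.60746513,  0.2446561 ]), 'eef_rot': array([ 93.80815834,  89.90867725, 119.57219075]), 'contact_force': array([ 0.13460785, -0.28637063,  0.33593638]), 'moment': array([0.05352146, 0.01797171, 0.0491146 ]), 'gripper_width': 0.08749820746294826}
scene {'intrinsics': array([[415.63186367,   0.        , 274.62803022],
       [  0.        , 415.63186367, 209.97358539],
       [  0.        ,   0.        ,   1.        ]]), 'rvec': array([ 2.08185358,  1.39119474, -0.50224976]), 'tvec': array([-0.16319154, -0.31227913,  1.41480863])}
side {'intrinsics': array([[432.39831677,   0.        , 288.53969624],
       [  0.        , 432.39831677, 215.21320902],
       [  0.        ,   0.        ,   1.        ]]), 'rvec': array([ 0.60018494, -2.65984817,  1.16102617]), 'tvec': array([0.45374754, 0.23843482, 1.1495167 ])}
wrist {'intrinsics': array([[306.25088092,   0.        , 280.83447238],
       [  0.        , 306.25088092, 201.14733535],
       [  0.        ,   0.        ,   1.        ]]), 'rvec': array([-1.58484444, -2.52160235, -0.34812341]), 'tvec': array([ 0.67337612, -0.0364459 ,  0.39061706])}
```

View pics/a_scene.png

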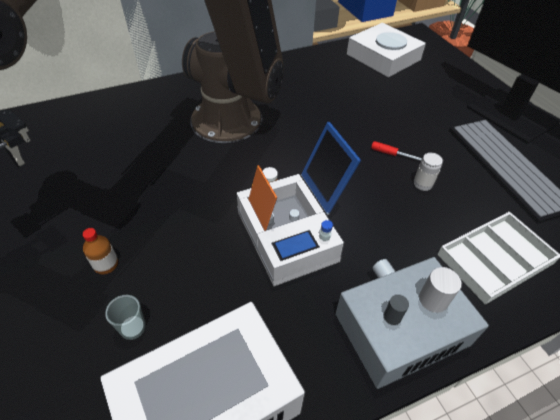

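View pics/a_side.png

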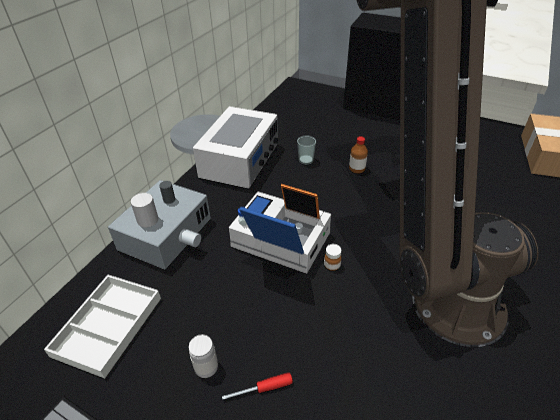

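View pics/a_wrist.png

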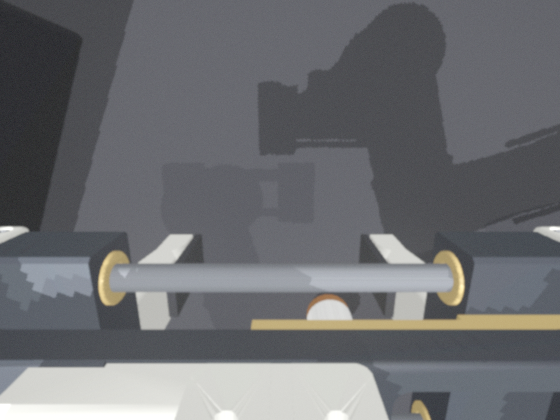

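Run:
```python
import cv2
a=cv2.imread("pics/a_scene.png")[120:290,220:370]; cv2.imwrite("pics/z1.png",cv2.resize(a,None,fx=3.5,fy=3.5,interpolation=cv2.INTER_CUBIC))
a=cv2.imread("pics/a_side.png")[175:285,220:350]; cv2.imwrite("pics/z2.png",cv2.resize(a,None,fx=5,fy=5,interpolation=cv2.INTER_CUBIC))
```

```text
(no output)
```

View pics/z1.png

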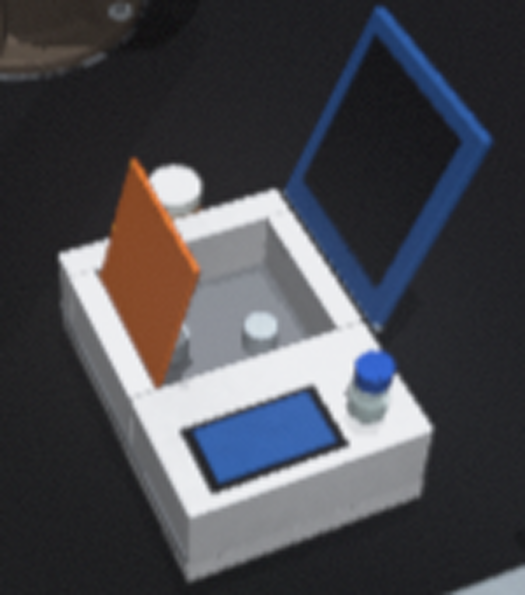

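View pics/z2.png

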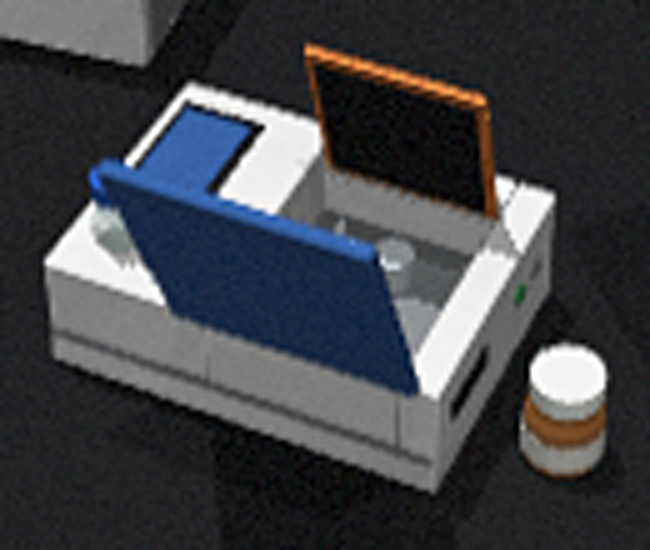

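```bash
cat > h.py <<'E'
from plant import *
import cv2,numpy as np
from scipy.optimize import least_squares
def ray(n,uv,m=None):
    m=m or camera_model(n); R=cv2.Rodrigues(m["rvec"])[0]; t=np.array(m["tvec"])
    p=cv2.undistortPoints(np.array([[uv]],float),m["intrinsics"],None)[0,0]
    return -R.T@t, R.T@np.array([p[0],p[1],1])
def onz(n,uv,z):
    c,d=ray(n,uv); return c+d*(z-c[2])/d[2]
def proj(n,P,m=None):
    m=m or camera_model(n); return cv2.projectPoints(np.array(P,float).reshape(-1,3),m["rvec"],m["tvec"],m["intrinsics"],None)[0][:,0]
def T(pose,P):
    x,y,a=pose; c,s=np.cos(a),np.sin(a); P=np.array(P,float).reshape(-1,3)
    return P@np.array([[c,s,0],[-s,c,0],[0,0,1]])+[x,y,0]
def flap(a,x,r,off=.003): # outer face point
    return [x,-.068+r*np.cos(a)-off*np.sin(a),.070+r*np.sin(a)+off*np.cos(a)]
def cover(a,x,r,off=.0075):
    return [x,.092-r*np.cos(a)+off*np.sin(a),.089+r*np.sin(a)+off*np.cos(a)]
E
python3 - <<'E'
from h import *
s1=lambda u,v:(220+u/3.5,120+v/3.5)
s2=lambda u,v:(220+u/5,175+v/5)
C=[(-.085,-.09,.085),(.165,-.09,.085),(.165,.09,.085),(-.085,.09,.085)]
A=[s1(62,258),s1(188,515),s1(432,428),s1(278,190)]
B=[s2(555,192),s2(190,85),s2(47,262),s2(440,400)]
for a in A: print('sc',onz("scene",a,.085))
for a in B: print('sd',onz("side",a,.085))
FA=[s1(135,160),s1(198,270)]; FB=[s2(487,97),s2(310,45)]
CA=[s1(382,8),s1(490,140)]; CB=[s2(375,257),s2(105,165)]
def res(p):
    q=p[:3]; r=[]
    W=T(q,C); r+=[proj("scene",W)-A,(proj("side",W)-B)[[0,1,2]]]
    F=T(q,[flap(p[3],-.056,.12),flap(p[3],.056,.12)])
    G=T(q,[flap(p[3],-.056,.12,0),flap(p[3],.056,.12,0)])
    r+=[proj("scene",F)-FA,proj("side",G)-FB]
    K=T(q,[cover(p[4],-.075,.17),cover(p[4],.075,.17)])
    r+=[proj("scene",K)-CA,proj("side",K)-CB]
    return np.concatenate([x.ravel() for x in r])
c=np.mean([onz("scene",a,.085) for a in A],0)
best=min((least_squares(res,[c[0],c[1],t,1.45,1.9],loss="soft_l1") for t in(0,1.57,3.1,-1.57)),key=lambda s:s.cost)
print(best.x,np.degrees(best.x[2]),best.cost); print(res(best.x).reshape(-1,2).round(1))
np.save("pose.npy",best.x); q=best.x[:3]
print("flap edge",T(q,flap(best.x[3],0,.12)),"cover edge",T(q,cover(best.x[4],0,.17)))
print("xaxis",np.cos(q[2]),np.sin(q[2]))
# cups/vial/jar
print("jar",T(q*0,onz("scene",s1(175,185),.065)), "vial top",onz("scene",s1(375,368),.135))
E
```

```text
sc [ 0.4198078  -0.10261267  0.085     ]
sc [ 0.6611185  -0.10227644  0.085     ]
sc [0.66004514 0.07550563 0.085     ]
sc [0.41546729 0.07509145 0.085     ]
sd [ 0.41037169 -0.1008822   0.085     ]
sd [ 0.65441732 -0.09537985  0.085     ]
sd [0.65293271 0.08012431 0.085     ]
sd [0.40588772 0.08061623 0.085     ]Traceback (most recent call last):
  File "<stdin>", line 21, in <module>
  File "<stdin>", line 21, in <genexpr>
    return func(*args, **kwargs)
    result = trf(vector_fun.fun, vector_fun.jac, x0, f0, J0, lb, ub, ftol, xtol,
                 gtol, max_nfev, x_scale, loss_function, tr_solver,
                 tr_options.copy(), verbose, callback=callback_wrapped)
    return trf_no_bounds(
        fun, jac, x0, f0, J0, ftol, xtol, gtol, max_nfev, x_scale,
        loss_function, tr_solver, tr_options, verbose, callback=callback)
    f_new = fun(x_new)
    self._update_fun()
    ~~~~~~~~~~~~~~~~^^
    self.f = self.fun_wrapped(xp_copy(self.x))
             ~~~~~~~~~~~~~~~~^^^^^^^^^^^^^^^^^
    return np.atleast_1d(self.fun(x))
                         ~~~~~~~~^^^
    return self.f(x, *self.args, **self.kwargs)
           ~~~~~~^^^^^^^^^^^^^^^^^^^^^^^^^^^^^^
  File "<stdin>", line 13, in res
  File "h.py", line 11, in proj
    m=m or camera_model(n); return cv2.projectPoints(np.array(P,float).reshape(-1,3),m["rvec"],m["tvec"],m["intrinsics"],None)[0][:,0]
           ~~~~~~~~~~~~^^^
ValueError: time passes only in moves, steps and waits
```

```bash
python3 - <<'E'
import re
s=open('h.py').read()
s=s.replace("def ray(","import pickle\n_cm={}\ndef CM(n):\n    if n not in _cm: _cm[n]=camera_model(n)\n    return _cm[n]\ndef ray(",1).replace("m or camera_model(n)","m or CM(n)")
s+='''
def tri(u1,u2):
    c1,d1=ray("scene",u1); c2,d2=ray("side",u2)
    A=np.stack([d1,-d2],1); k=np.linalg.lstsq(A,c2-c1,rcond=None)[0]
    p,q=c1+k[0]*d1,c2+k[1]*d2; return (p+q)/2, np.linalg.norm(p-q)
'''
open('h.py','w').write(s)
E
python3 - <<'E'
from h import *
s1=lambda u,v:(220+u/3.5,120+v/3.5)
s2=lambda u,v:(220+u/5,175+v/5)
for n,a,b in [("flap x-",s1(135,160),s2(487,97)),("flap x+",s1(198,270),s2(310,45)),("cov x-",s1(382,8),s2(375,257)),("cov x+",s1(490,140),s2(105,165)),("FR",s1(62,258),s2(555,192)),("RR",s1(188,515),s2(190,85)),("RL",s1(432,428),s2(47,262)),("FL",s1(278,190),s2(440,400)),("jar",s1(175,185),s2(568,365)),("vial",s1(375,368),s2(97,180))]:
    p,e=tri(a,b); print(n,p.round(4),round(e,4))
E
```

```text
flap x- [ 0.4398 -0.0517  0.1847] 0.003
flap x+ [ 0.5493 -0.0513  0.1841] 0.0039
cov x- [0.4185 0.1432 0.2418] 0.0029
cov x+ [0.5662 0.143  0.2434] 0.0038
FR [ 0.4132 -0.1028  0.0805] 0.0051
RR [ 0.6578 -0.101   0.0795] 0.0002
RL [0.6565 0.0771 0.0804] 0.0021
FL [0.4087 0.0771 0.0792] 0.003
jar [0.3593 0.0106 0.0647] 0.0037
vial [0.6323 0.0452 0.1296] 0.0068
```

Run:
```python
from h import *
from scipy.spatial.transform import Rotation as Ro
s=get_state(); R=Ro.from_euler('xyz',s['eef_rot'],degrees=True).as_matrix(); print(R.round(3),s['time_s'])
s1=lambda u,v:(u,v)
print(onz("scene",(427,160),.1),onz("scene",(90,234),.13),onz("scene",(125,302),.085))
```

```text
[[-0.001 -0.435  0.901]
 [ 0.001  0.901  0.435]
 [-1.     0.001 -0.   ]] 0.15
[0.51079875 0.41580136 0.1       ] [ 0.45074409 -0.4601172   0.13      ] [ 0.6218189  -0.42357475  0.085     ]
```

>>> {"api": "step_arm", "payload": {
  "steps": [
    [[0, 0, 0], -1],
    [[0, 0, 0], -1],
    [[0, 0, 0], -1],
    [[0, 0, 0], -1],
    [[0, 0, 0], -1],
    [[0, 0, 0], -1],
    [[0, 0, 0], -1],
    [[0, 0, 0], -1],
    [[0, 0, 0], -1],
    [[0, 0, 0], -1],
    [[0, 0, 0], -0.7]
  ],
  "fingers": 1,
  "grip_force": 10
}}

```text
time_s: 1.07
tcp_pos: [0.2934, -0.6077, 0.2452]
eef_rot: [27.7, 90.0, 118.0]
contact_force: [0.9, 0.5, -0.3]
gripper_width: 0.0202
```

>>> {"api": "step_arm", "payload": {
  "steps": [
    [[0, -0.3, 0.5], 0],
    [[0, -0.5, 1], 0],
    [[0, -0.5, 1], 0],
    [[0, -0.5, 1], 0],
    [[0, -0.5, 1], 0],
    [[0, -0.5, 1], 0],
    [[0, -0.5, 1], 0],
    [[0, -0.5, 1], 0],
    [[0, -0.5, 1], 0],
    [[0, -0.5, 1], 0],
    [[0, -0.5, 1], 0],
    [[0, -0.5, 1], 0],
    [[0, -0.5, 1], 0],
    [[0, -0.5, 1], 0],
    [[0, -0.5, 1], 0],
    [[0, -0.5, 1], 0],
    [[0, -0.5, 1], 0],
    [[0, -0.5, 1], 0]
  ]
}}

```text
time_s: 2.57
tcp_pos: [0.4698, -0.2564, 0.2455]
eef_rot: [5.1, 90.0, 95.0]
contact_force: [-0.4, -0.2, 0.2]
gripper_width: 0.0001
```

>>> {"api": "step_arm", "payload": {
  "steps": [
    [[0.4, -0.2, 0.8], 0],
    [[0.4, -0.2, 0.8], 0],
    [[0.4, -0.2, 0.8], 0],
    [[0.4, -0.2, 0.8], 0],
    [[0.4, -0.2, 0.8], 0],
    [[0.4, 0, 0.8], 0],
    [[0.4, 0, 0.8], 0],
    [[0.4, 0, 0.8], 0],
    [[0, 0, 0.7], 0],
    [[0, 0, 0.4], 0],
    [[0, 0, 0], 0],
    [[0, 0, 0], 0]
  ]
}}

```text
time_s: 3.57
tcp_pos: [0.4898, -0.1076, 0.1819]
eef_rot: [-87.3, 90.0, 2.7]
contact_force: [0.4, -0.1, -0.2]
gripper_width: 0.0006
```

Run:
```python
from h import *
a=capture("scene")[120:290,220:370]; b=capture("side")[165:285,220:350]
cv2.imwrite("pics/b1.png",np.hstack([cv2.resize(a,(400,453)),cv2.resize(b,(400,453))]))
s=get_state(); print(s['tcp_pos'],s['contact_force'],s['joints'].round(1))
```

```text
[ 0.48979286 -0.1082428   0.18183774] [-0.53636386 -0.08302992  0.96733853] [ 10.    7.3 -26.1   0.  -56.6 -10.1]
```

View pics/b1.png

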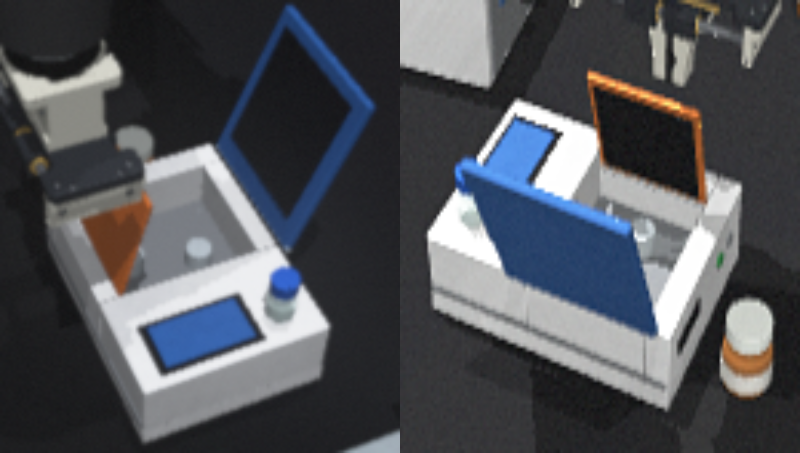

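Run:
```python
from h import *
for P in [(.4898,-.108,.163),(.4898,-.06,.163),(.494,-.052,.187)]:
  u=proj("side",P)[0]; print(400+(u[0]-220)*400/130,(u[1]-165)*453/120)
```

```text
671.6179736150721 73.27514470251684
650.9169546882476 109.29081864361517
643.615682732764 89.22554040204452
```

Run:
```python
from h import *
a=np.linspace(1.45,0,30); P=np.array([flap(t,0,.095) for t in a])
d=np.diff(P,axis=0)/.02
print("start tcp y",P[0,1]-.0124-.010,"z",P[0,2]+.019)
for t,x,p in zip(a[1:],d,P[1:]): print(round(t,2),"[%.2f,0,%.2f]"%(-x[2],x[1]),(p+[0,-.0224,.019]).round(4)[1:])
```

```text
start tcp y -0.08193037588321293 z 0.18366924245667302
1.4 [0.03,0,0.24] [-0.0772  0.1831]
1.35 [0.04,0,0.23] [-0.0725  0.1824]
1.3 [0.05,0,0.23] [-0.0679  0.1813]
1.25 [0.06,0,0.23] [-0.0633  0.1801]
1.2 [0.07,0,0.23] [-0.0588  0.1786]
1.15 [0.08,0,0.22] [-0.0543  0.1769]
1.1 [0.10,0,0.22] [-0.05   0.175]
1.05 [0.11,0,0.21] [-0.0457  0.1729]
1.0 [0.12,0,0.21] [-0.0416  0.1706]
0.95 [0.13,0,0.20] [-0.0376  0.168 ]
0.9 [0.14,0,0.19] [-0.0337  0.1653]
0.85 [0.15,0,0.19] [-0.03    0.1624]
0.8 [0.16,0,0.18] [-0.0264  0.1592]
0.75 [0.16,0,0.17] [-0.0229  0.156 ]
0.7 [0.17,0,0.16] [-0.0197  0.1525]
0.65 [0.18,0,0.15] [-0.0166  0.1489]
0.6 [0.19,0,0.15] [-0.0137  0.1451]
0.55 [0.20,0,0.14] [-0.011   0.1412]
0.5 [0.20,0,0.13] [-0.0085  0.1372]
0.45 [0.21,0,0.12] [-0.0062  0.133 ]
0.4 [0.21,0,0.10] [-0.0041  0.1288]
0.35 [0.22,0,0.09] [-0.0022  0.1244]
0.3 [0.22,0,0.08] [-0.0005  0.1199]
0.25 [0.23,0,0.07] [0.0009 0.1154]
0.2 [0.23,0,0.06] [0.0021 0.1108]
0.15 [0.23,0,0.05] [0.0031 0.1062]
0.1 [0.23,0,0.04] [0.0038 0.1015]
0.05 [0.24,0,0.03] [0.0043 0.0967]
0.0 [0.24,0,0.01] [0.0046 0.092 ]
```

>>> {"api": "step_arm", "payload": {
  "steps": [
    [[0, 0, 0.3], 0],
    [[0, 0, 0.3], 0],
    [[0, 0, 0.3], 0],
    [[0, 0, 0.3], 0],
    [[0, 0, 0], 0],
    [[0, 0, 0], 0]
  ]
}}

```text
time_s: 4.17
tcp_pos: [0.4898, -0.0835, 0.1816]
eef_rot: [-90.3, 90.0, -0.3]
contact_force: [0.6, -0.2, 0.7]
gripper_width: 0.0003
```

>>> {"api": "step_arm", "payload": {
  "steps": [
    [[0.03, 0, 0.27], 0],
    [[0.04, 0, 0.23], 0],
    [[0.05, 0, 0.23], 0],
    [[0.06, 0, 0.23], 0],
    [[0.07, 0, 0.23], 0],
    [[0.08, 0, 0.22], 0],
    [[0.1, 0, 0.22], 0],
    [[0.11, 0, 0.21], 0],
    [[0.12, 0, 0.21], 0],
    [[0, 0, 0], 0]
  ]
}}

```text
time_s: 5.0
tcp_pos: [0.4896, -0.0422, 0.1678]
eef_rot: [73.0, 90.0, 163.0]
contact_force: [-0.1, 0.1, 0.0]
gripper_width: 0.0005
```

Run:
```python
from h import *
a=capture("scene")[120:290,220:370]; b=capture("side")[165:285,220:350]
cv2.imwrite("pics/b2.png",np.hstack([cv2.resize(a,(400,453)),cv2.resize(b,(400,453))]))
s=get_state(); print(s['tcp_pos'],s['contact_force'],s['joints'].round(1))
```

```text
[ 0.4897122  -0.04267961  0.16818406] [0.21789248 0.6879601  0.38016082] [ 18.    7.1 -28.3  -0.  -54.6 -18. ]
```

View pics/b2.png

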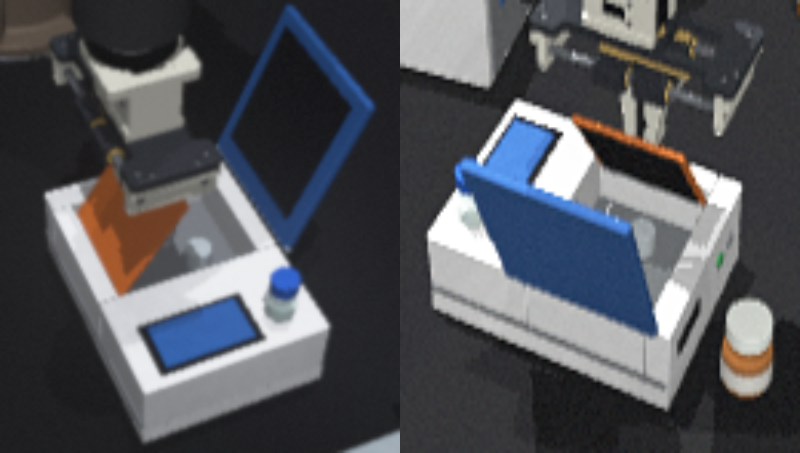

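The flap has tilted inward to about 50–55°. The fingertips (side view, near (640,125)) are behind its outer face, so I'll continue the arc.

>>> {"api": "step_arm", "payload": {
  "steps": [
    [[0.13, 0, 0.2], 0],
    [[0.14, 0, 0.19], 0],
    [[0.15, 0, 0.19], 0],
    [[0.16, 0, 0.18], 0],
    [[0.16, 0, 0.17], 0],
    [[0.17, 0, 0.16], 0],
    [[0.18, 0, 0.15], 0],
    [[0.19, 0, 0.15], 0],
    [[0.2, 0, 0.14], 0],
    [[0.2, 0, 0.13], 0],
    [[0.21, 0, 0.12], 0],
    [[0.21, 0, 0.1], 0],
    [[0.22, 0, 0.09], 0],
    [[0.22, 0, 0.08], 0],
    [[0.23, 0, 0.07], 0]
  ]
}}

```text
time_s: 6.35
tcp_pos: [0.4897, -0.0004, 0.1125]
eef_rot: [105.7, 90.0, -164.4]
contact_force: [-0.3, -0.8, 0.7]
gripper_width: 0.0006
```

>>> {"api": "step_arm", "payload": {
  "steps": [
    [[0.23, 0, 0.06], 0],
    [[0.23, 0, 0.05], 0],
    [[0.2, 0, 0.04], 0],
    [[0.15, 0, 0.03], 0],
    [[0.12, 0, 0], 0],
    [[0, 0, 0], 0]
  ]
}}

```text
time_s: 6.85
tcp_pos: [0.4896, 0.0031, 0.0938]
eef_rot: [97.4, 90.0, -172.6]
contact_force: [-0.4, -0.0, 0.2]
gripper_width: 0.0005
```

Run:
```python
from h import *
a=capture("scene")[120:290,220:370]; b=capture("side")[165:285,220:350]
cv2.imwrite("pics/b3.png",np.hstack([cv2.resize(a,(400,453)),cv2.resize(b,(400,453))]))
s=get_state(); print(s['tcp_pos'],s['contact_force'],s['joints'].round(1))
```

```text
[0.48977929 0.00307187 0.09432974] [-0.06884126 -0.16351147 -0.13151801] [ 23.4  12.3 -33.6  -0.  -44.1 -23.4]
```

View pics/b3.png

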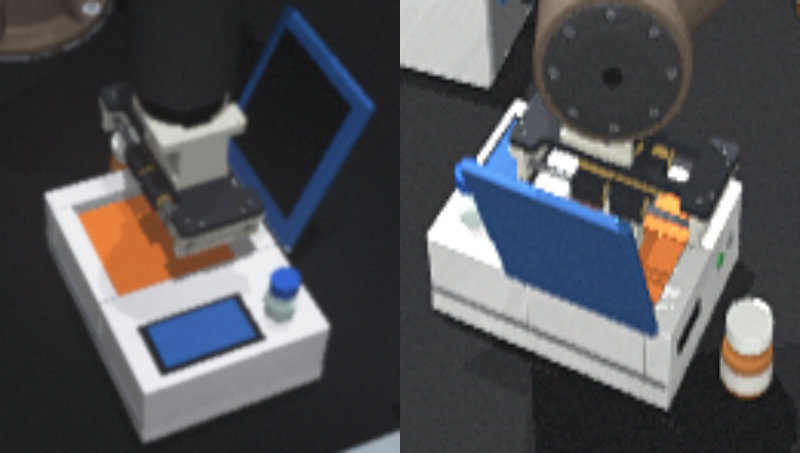

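>>> {"api": "step_arm", "payload": {
  "steps": [
    [[0.06, 0, 0], 0],
    [[0.06, 0, 0], 0],
    [[0, 0, 0], 0]
  ]
}}

```text
time_s: 7.2
tcp_pos: [0.49, 0.0031, 0.0922]
eef_rot: [-73.6, 90.0, 16.4]
contact_force: [-0.1, 1.0, 1.0]
gripper_width: 0.0005
```

>>> {"api": "step_arm", "payload": {
  "steps": [
    [[0.05, 0, 0], 0],
    [[0.05, 0, 0], 0],
    [[0, 0, 0], 0]
  ]
}}

```text
time_s: 7.45
tcp_pos: [0.4901, 0.0031, 0.0917]
eef_rot: [-92.3, 89.9, -2.2]
contact_force: [-6.8, 2.1, 20.6]
gripper_width: 0.0004
```

>>> {"api": "step_arm", "payload": {
  "steps": [
    [[-0.3, 0, 0], 0],
    [[-0.8, 0, 0], 0],
    [[-1, 0, 0], 0],
    [[-1, 0, 0], 0],
    [[-1, 0, 0], 0],
    [[-1, 0, 0], 0],
    [[-1, 0, 0], 0],
    [[-1, 0, 0], 0],
    [[-1, 0, 0], 0],
    [[-1, 0, 0], 0],
    [[-1, 0, 0], 0],
    [[-1, 0, 0], 0],
    [[-0.4, 0, 0], 0],
    [[0, 0, 0], 0]
  ]
}}

```text
time_s: 8.62
tcp_pos: [0.4905, 0.0032, 0.3218]
eef_rot: [-73.2, 89.8, 16.8]
contact_force: [0.5, -0.4, 0.1]
gripper_width: 0.0002
```

Run:
```python
from h import *
a=capture("scene")[120:290,220:370]; b=capture("side")[165:285,220:350]
cv2.imwrite("pics/b4.png",np.hstack([cv2.resize(a,(400,453)),cv2.resize(b,(400,453))]))
s=get_state(); print(s['tcp_pos'],s['contact_force'],s['joints'].round(1))
```

```text
[0.48937174 0.00310386 0.3191028 ] [-0.49180853 -0.19764177 -0.64463249] [ 23.4   0.3 -15.   -0.  -74.8 -23.4]
```

View pics/b4.png

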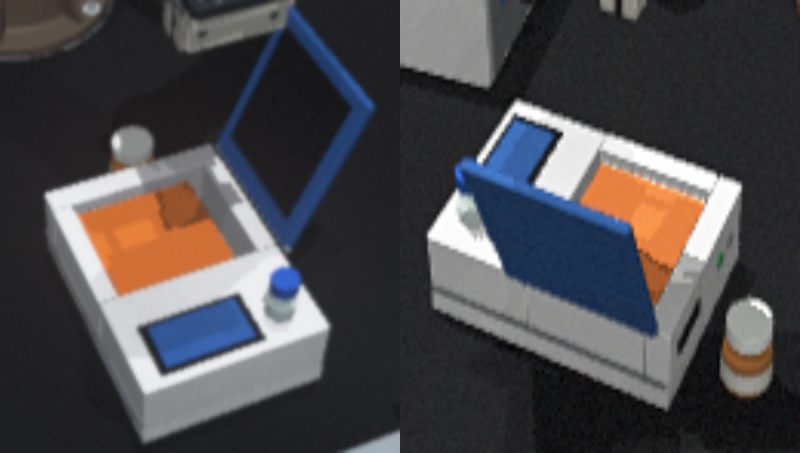

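The flap lies flat over the well, and the cover hasn't moved. Next I'll cross over above the cover.

>>> {"api": "step_arm", "payload": {
  "steps": [
    [[0, 0, 0.5], 0],
    [[0, 0, 1], 0],
    [[0, 0, 1], 0],
    [[0, 0, 1], 0],
    [[0, 0, 1], 0],
    [[0, 0, 1], 0],
    [[0, 0, 1], 0],
    [[0, 0, 1], 0],
    [[0, 0, 1], 0],
    [[0, 0, 1], 0],
    [[0, 0, 0.5], 0],
    [[0, 0, 0], 0],
    [[0, 0, 0], 0]
  ]
}}

```text
time_s: 9.8
tcp_pos: [0.4894, 0.2033, 0.3188]
eef_rot: [129.5, 89.9, -140.4]
contact_force: [0.7, -0.7, 0.4]
gripper_width: 0.0005
```

>>> {"api": "step_arm", "payload": {
  "steps": [
    [[0.6, 0, 0], 0],
    [[0.6, 0, 0], 0],
    [[0.6, 0, 0], 0],
    [[0.6, 0, 0], 0],
    [[0.6, 0, 0], 0],
    [[0.5, 0, 0], 0],
    [[0, 0, 0], 0]
  ]
}}

```text
time_s: 10.38
tcp_pos: [0.4888, 0.2017, 0.2477]
eef_rot: [122.6, 89.8, -147.5]
contact_force: [-0.7, 0.2, -0.7]
gripper_width: 0.0008
```

Run:
```python
from h import *
a=capture("scene")[90:290,220:370]; b=capture("side")[165:285,220:350]
cv2.imwrite("pics/b5.png",np.hstack([cv2.resize(a,(400,533)),cv2.resize(b,(400,533))]))
s=get_state(); print(s['tcp_pos'],s['contact_force'],s['joints'].round(1))
```

```text
[0.48989651 0.20251984 0.24999719] [0.30718944 1.13744523 0.91370157] [ 43.7   6.7 -17.1   0.  -66.2 -43.7]
```

View pics/b5.png

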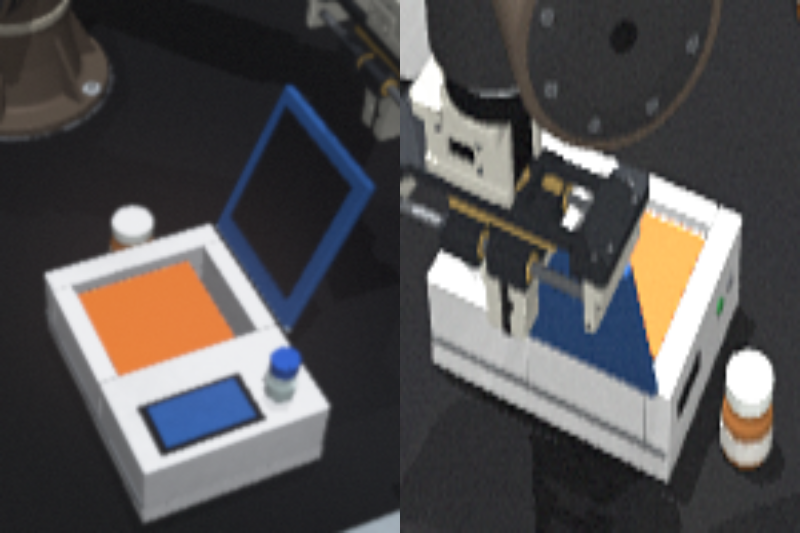

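>>> {"api": "step_arm", "payload": {
  "steps": [
    [[0, 0, -0.5], 0],
    [[0, 0, -0.5], 0],
    [[0, 0, -0.4], 0],
    [[0, 0, -0.2], 0],
    [[-0.02, 0, -0.25], 0],
    [[-0.02, 0, -0.25], 0],
    [[-0.02, 0, -0.25], 0],
    [[-0.02, 0, -0.25], 0],
    [[-0.02, 0, -0.25], 0],
    [[-0.02, 0, -0.25], 0],
    [[0, 0, 0], 0]
  ]
}}

```text
time_s: 11.4
tcp_pos: [0.49, 0.1404, 0.2527]
eef_rot: [-76.4, 90.0, 13.6]
contact_force: [0.8, 0.7, 0.7]
gripper_width: 0.0007
```

Run:
```python
from h import *
a=capture("scene")[90:290,220:370]; b=capture("side")[165:285,220:350]
cv2.imwrite("pics/b6.png",np.hstack([cv2.resize(a,(400,533)),cv2.resize(b,(400,533))]))
s=get_state(); print(s['tcp_pos'],s['contact_force'],s['joints'].round(1))
a=np.linspace(1.57,0,36); P=np.array([cover(t,0,.145) for t in a])
d=np.diff(P,axis=0)/.02
print("start tcp y",P[0,1]-.0124+.010,"z",P[0,2]+.019)
for t,x,p in zip(a[1:],d,P[1:]): print(round(t,2),"[%.2f,0,%.2f]"%(-x[2],x[1]),(p+[0,-.0024,.019]).round(4)[1:])
```

```text
[0.48959353 0.14052604 0.25216   ] [-0.0828806   0.64631463  0.52370569] [ 38.1   4.6 -19.2   0.  -66.2 -38.2]
start tcp y 0.09698453024893243 z 0.2530059264754465
1.53 [-0.01,0,-0.33] [0.0905 0.2532]
1.48 [0.01,0,-0.33] [0.084  0.2531]
1.44 [0.02,0,-0.33] [0.0775 0.2527]
1.39 [0.03,0,-0.32] [0.071 0.252]
1.35 [0.05,0,-0.32] [0.0645 0.251 ]
1.3 [0.06,0,-0.32] [0.0582 0.2497]
1.26 [0.08,0,-0.32] [0.0518 0.2482]
1.21 [0.09,0,-0.31] [0.0456 0.2464]
1.17 [0.11,0,-0.31] [0.0394 0.2442]
1.12 [0.12,0,-0.30] [0.0334 0.2419]
1.08 [0.13,0,-0.30] [0.0274 0.2392]
1.03 [0.15,0,-0.29] [0.0216 0.2363]
0.99 [0.16,0,-0.28] [0.0159 0.2331]
0.94 [0.17,0,-0.28] [0.0104 0.2297]
0.9 [0.18,0,-0.27] [0.005 0.226]
0.85 [0.20,0,-0.26] [-2.000e-04  2.221e-01]
0.81 [0.21,0,-0.25] [-0.0052  0.2179]
0.76 [0.22,0,-0.24] [-0.0101  0.2136]
0.72 [0.23,0,-0.23] [-0.0147  0.209 ]
0.67 [0.24,0,-0.22] [-0.0191  0.2042]
0.63 [0.25,0,-0.21] [-0.0233  0.1993]
0.58 [0.26,0,-0.20] [-0.0273  0.1941]
0.54 [0.27,0,-0.19] [-0.0311  0.1888]
0.49 [0.27,0,-0.18] [-0.0346  0.1833]
0.45 [0.28,0,-0.16] [-0.0378  0.1776]
0.4 [0.29,0,-0.15] [-0.0408  0.1719]
0.36 [0.30,0,-0.14] [-0.0435  0.1659]
0.31 [0.30,0,-0.12] [-0.046   0.1599]
0.27 [0.31,0,-0.11] [-0.0482  0.1538]
0.22 [0.31,0,-0.10] [-0.0501  0.1476]
0.18 [0.32,0,-0.08] [-0.0517  0.1413]
0.13 [0.32,0,-0.07] [-0.0531  0.1349]
0.09 [0.32,0,-0.05] [-0.0541  0.1285]
0.04 [0.32,0,-0.04] [-0.0549  0.122 ]
0.0 [0.32,0,-0.02] [-0.0554  0.1155]
```

View pics/b6.png

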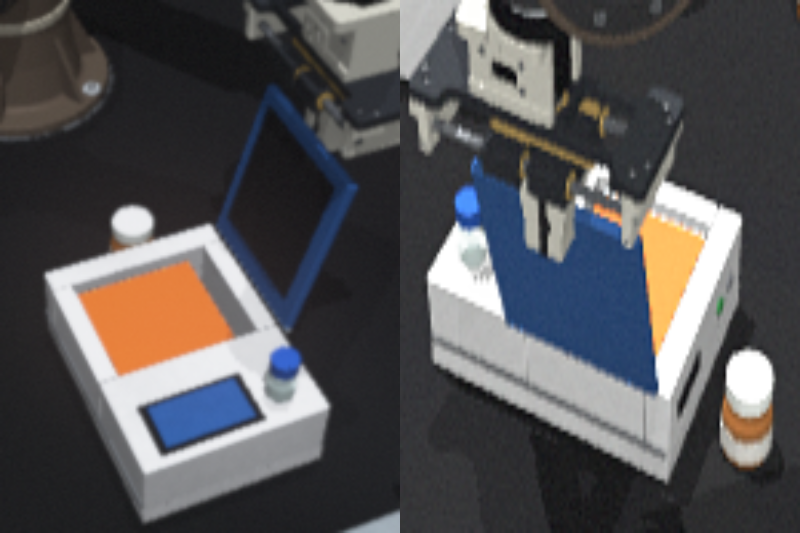

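The cover has started to close, with the fingers on its outer face near the top edge. Continuing.

>>> {"api": "step_arm", "payload": {
  "steps": [
    [[0, 0, -0.27], 0],
    [[0, 0, -0.27], 0],
    [[0, 0, -0.27], 0],
    [[0, 0, -0.27], 0],
    [[0, 0, -0.27], 0],
    [[0, 0, -0.27], 0],
    [[0, 0, -0.27], 0],
    [[0, 0, -0.27], 0],
    [[0, 0, -0.33], 0],
    [[0, 0, -0.33], 0],
    [[0.02, 0, -0.33], 0],
    [[0.03, 0, -0.32], 0],
    [[0.05, 0, -0.32], 0],
    [[0.06, 0, -0.32], 0],
    [[0.08, 0, -0.32], 0],
    [[0.09, 0, -0.31], 0],
    [[0.11, 0, -0.31], 0],
    [[0.12, 0, -0.3], 0],
    [[0, 0, 0], 0]
  ]
}}

```text
time_s: 13.08
tcp_pos: [0.4893, 0.0328, 0.2406]
eef_rot: [122.9, 89.9, -147.1]
contact_force: [-0.5, -0.6, 0.3]
gripper_width: 0.0006
```

Run:
```python
from h import *
a=capture("scene")[90:290,220:370]; b=capture("side")[165:285,220:350]
cv2.imwrite("pics/b7.png",np.hstack([cv2.resize(a,(400,533)),cv2.resize(b,(400,533))]))
s=get_state(); print(s['tcp_pos'],s['contact_force'],s['joints'].round(1))
```

```text
[0.48929328 0.0333657  0.24086142] [ 0.56391291 -0.72669219 -0.40058627] [ 26.9   3.2 -22.3   0.  -64.6 -27. ]
```

View pics/b7.png

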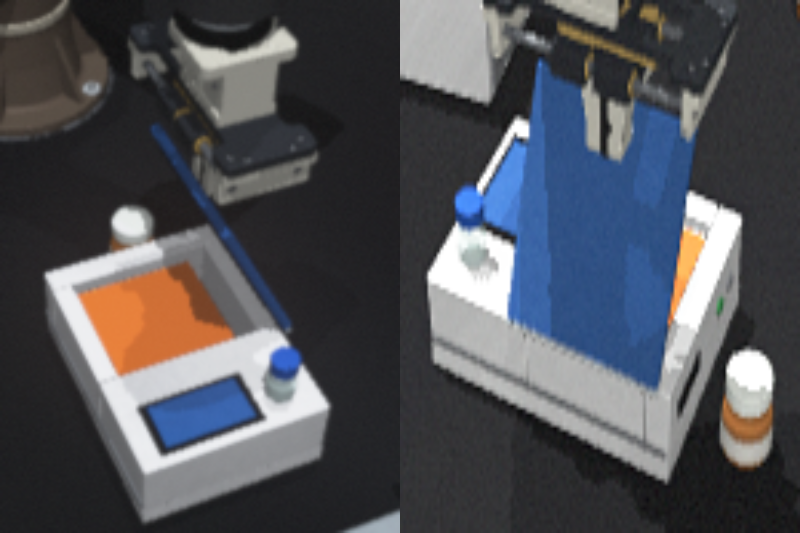

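>>> {"api": "step_arm", "payload": {
  "steps": [
    [[0.13, 0, -0.3], 0],
    [[0.15, 0, -0.29], 0],
    [[0.16, 0, -0.28], 0],
    [[0.17, 0, -0.28], 0],
    [[0.18, 0, -0.27], 0],
    [[0.2, 0, -0.26], 0],
    [[0.21, 0, -0.25], 0],
    [[0.22, 0, -0.24], 0],
    [[0.23, 0, -0.23], 0],
    [[0.24, 0, -0.22], 0],
    [[0.25, 0, -0.21], 0],
    [[0.26, 0, -0.2], 0],
    [[0.27, 0, -0.19], 0],
    [[0.27, 0, -0.18], 0],
    [[0.28, 0, -0.16], 0],
    [[0.29, 0, -0.15], 0],
    [[0.3, 0, -0.14], 0]
  ]
}}

```text
time_s: 14.6
tcp_pos: [0.4898, -0.0432, 0.1644]
eef_rot: [-67.8, 90.0, 22.2]
contact_force: [0.4, -0.0, 0.3]
gripper_width: 0.0007
```

>>> {"api": "step_arm", "payload": {
  "steps": [
    [[0.25, 0, -0.1], 0],
    [[0.2, 0, -0.08], 0],
    [[0.2, 0, -0.07], 0],
    [[0.2, 0, -0.06], 0],
    [[0.2, 0, -0.06], 0],
    [[0.2, 0, -0.05], 0],
    [[0.2, 0, -0.04], 0],
    [[0.15, 0, -0.03], 0],
    [[0.15, 0, -0.02], 0],
    [[0, 0, 0], 0],
    [[0, 0, 0], 0]
  ]
}}

```text
time_s: 15.52
tcp_pos: [0.4894, -0.0533, 0.1297]
eef_rot: [109.3, 90.0, -160.7]
contact_force: [0.0, -0.5, -0.0]
gripper_width: 0.0009
```

Run:
```python
from h import *
a=capture("scene")[90:290,220:370]; b=capture("side")[165:285,220:350]
cv2.imwrite("pics/b8.png",np.hstack([cv2.resize(a,(400,533)),cv2.resize(b,(400,533))]))
s=get_state(); print(s['tcp_pos'],s['contact_force'],s['joints'].round(1))
```

```text
[ 0.48959168 -0.05322222  0.12995479] [-0.00163254  0.79839692 -0.45088171] [ 16.7   9.8 -30.9   0.  -49.3 -16.8]
```

View pics/b8.png

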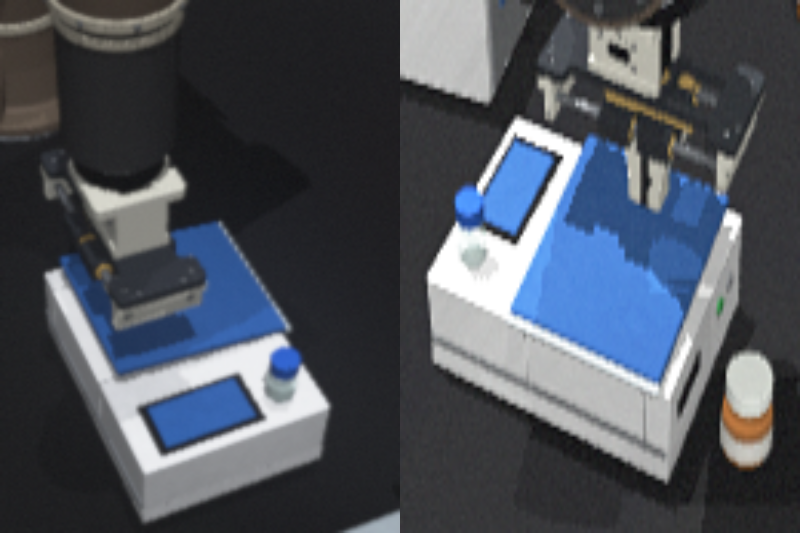

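Nearly shut, about 0.1 rad still open. I'll finish it slowly.

>>> {"api": "step_arm", "payload": {
  "steps": [
    [[0.1, 0, 0], 0],
    [[0.1, 0, 0], 0],
    [[0.1, 0, 0], 0],
    [[0.1, 0, 0], 0],
    [[0.1, 0, 0], 0],
    [[0.08, 0, 0], 0],
    [[0.05, 0, 0], 0],
    [[0.05, 0, 0], 0],
    [[0, 0, 0], 0]
  ]
}}

```text
time_s: 16.37
tcp_pos: [0.4896, -0.0531, 0.1161]
eef_rot: [90.1, 90.0, -180.0]
contact_force: [-0.3, -0.0, 0.1]
gripper_width: 0.0008
```

>>> {"api": "step_arm", "payload": {
  "steps": [
    [[0.05, 0, 0], 0],
    [[0.05, 0, 0], 0],
    [[0, 0, 0], 0]
  ]
}}

```text
time_s: 16.62
tcp_pos: [0.4897, -0.0531, 0.1155]
eef_rot: [-133.6, 90.0, -43.6]
contact_force: [-5.3, 1.2, 13.7]
gripper_width: 0.0004
```

>>> {"api": "step_arm", "payload": {
  "steps": [
    [[0.03, 0, 0], 0],
    [[0, 0, 0], 0],
    [[0, 0, 0], 0]
  ]
}}

```text
time_s: 16.87
tcp_pos: [0.4897, -0.0531, 0.1154]
eef_rot: [-108.1, 90.0, -18.1]
contact_force: [-7.5, 1.6, 20.1]
gripper_width: 0.0004
```

>>> {"api": "step_arm", "payload": {
  "steps": [
    [[-0.2, 0, 0], 0],
    [[-0.5, 0, 0], 0],
    [[-1, 0, 0], 0],
    [[-1, 0, 0], 0],
    [[-1, 0, 0], 0],
    [[-1, 0, 0], 0],
    [[-1, 0, 0], 0],
    [[-1, 0, 0], 0],
    [[-1, 0, 0], 0],
    [[0, 0, 0], 0],
    [[0, 0, 0], 0],
    [[0, 0, 0], 0]
  ]
}}

```text
time_s: 17.87
tcp_pos: [0.4893, -0.0531, 0.2676]
eef_rot: [42.0, 90.0, 132.0]
contact_force: [0.0, -0.2, -0.7]
gripper_width: 0.0007
```

Run:
```python
from h import *
A=capture("scene");B=capture("side"); cv2.imwrite("pics/c_scene.png",A)
a=A[90:290,220:370]; b=B[165:285,220:350]
cv2.imwrite("pics/b9.png",np.hstack([cv2.resize(a,(400,533)),cv2.resize(b,(400,533))]))
s=get_state(); print(s['time_s'],s['tcp_pos'],s['contact_force'])
# expected shut cover corners
O=np.array([.4935,-.0124,0])
for n,(ox,oy,sx,sy,dx) in {"scene":(220,90,400/150,533/200,0),"side":(220,165,400/130,533/120,400)}.items():
    print(n,[((u[0]-ox)*sx+dx,(u[1]-oy)*sy) for u in proj(n,[np.array(cover(0,x,.17))+O for x in(-.075,.075)]).round(1)])
```

```text
17.9667 [ 0.48918521 -0.0531759   0.26696529] [-0.11285685 -0.44753841 -0.15119427]
scene [(np.float64(58.13333333333336), np.float64(263.835)), (np.float64(115.4666666666667), np.float64(378.1635))]
side [(np.float64(730.4615384615383), np.float64(208.3141666666667)), (np.float64(590.1538461538462), np.float64(145.24249999999995))]
```

View pics/b9.png

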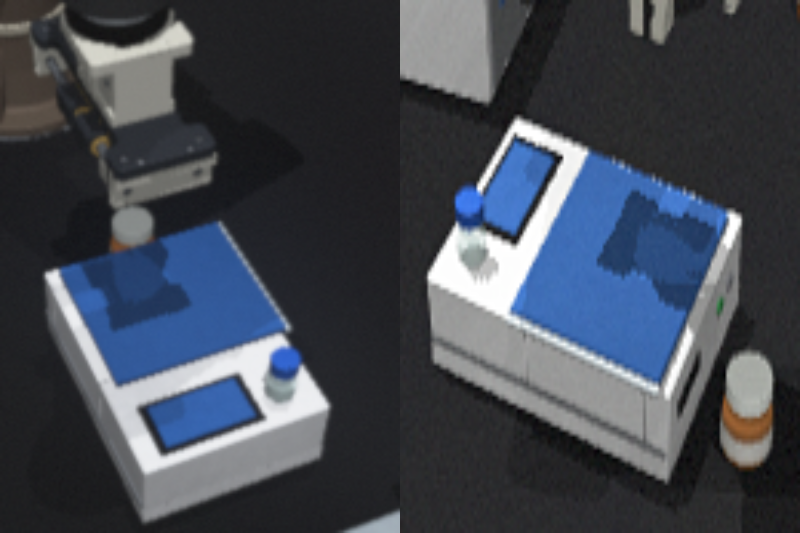

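View pics/c_scene.png

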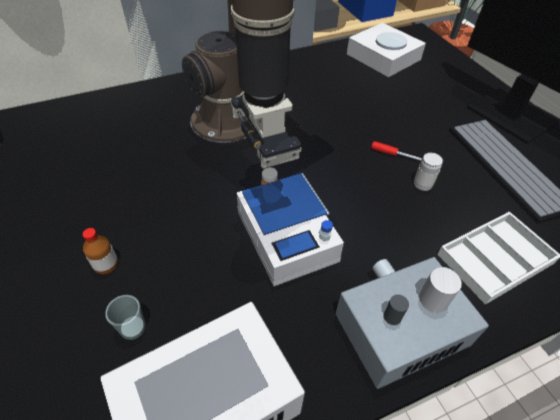

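The cover lies flat. In the enlarged pair its free-edge corners sit at about (60,268) and (117,383) in the scene view, and (728,210) and (588,152) in the side view. That is within 1–2 camera pixels of the predicted shut position. The bystanders haven't moved, so I'm handing in.

```bash
python3 -c "
from plant import *
print(close_job())"
```

```text
the job is handed in; nothing more can be done
None
```

The job is done and handed in at about 18 s of the 53 s allowed. I pushed the orange flap flat first, then brought the blue cover over and shut it slowly. I used the closed fingertips on the outer faces only.

- **Flap:** the fingertips stopped at z ≈ 72.7 mm under about 20 N, against a nominal 73 mm when flat. Pictures taken before I touched the cover showed it flat.
- **Cover:** the fingertips stopped at z ≈ 96.4 mm under about 20 N, against a nominal 96.5 mm when shut. In the last pictures its corners were within 1–2 pixels of the predicted shut position.
- **Surroundings:** the vial, jar, bottle, beaker, can and screwdriver look unmoved, and the arm ended about 150 mm clear of the cover. The two sample cups are now hidden under the flap, so I could not recheck them at the end; nothing reached into the well.

**Disagreement:** single-camera position estimates of the analyser differed by about 5–8 mm between the two cameras, and triangulated housing corners came out about 5 mm low. I used the two-view averages, and both contact heights then matched the nominal values.

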